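# Roll the brass pipe section onto the display line

### The arm

A 6-joint arm with a two-finger parallel gripper is mounted at the origin on the work surface. World frame = base frame: x ahead of the robot, y to its left, z up, the work surface at z = 0. Lengths are in mm, angles in degrees, forces in N, time in s.
With the tool pointing down it reaches from about 300 to 850 mm from the base axis. Payload 4.2 kg.
Tool frame: the origin (TCP) lies on the centre line of the jaws, within the pads' length; the fingertips stand env.nose_length ahead of it and the grasp point (between the pads) lies 2 mm behind it (env.nose_length is the distance from the TCP to the fingertips, in mm); z points along the fingers, y is the direction in which the jaws open and shut (so a half turn about z gives the same grasp; the last joint's range is limited). The gripper opens to 91 mm and grips with 3 to 60 N. Pads are 32 mm wide; open, the fingers measure 118 mm over their backs; the gripper's body (76 mm by 178 mm) begins 60 mm behind the grasp point.
Start: joints at [65.489, 18.312, 89.639, -0, 72.044, -1.146], TCP at [228.043, 527.862, 230.976] pointing down, gripper open.
Joint ranges: [-177.97, 177.97], [-48.28, 115.42], [12.27, 149.76], [-77.06, 257.06], [2.81, 150.46], [-146.56, 146.56]. Speed limits (degrees/s): [147.25, 147.25, 180, 180, 180, 180].

### API

Orientations are given as [roll, pitch, yaw] about the fixed x, y, z axes, in that order (R = Rz(yaw) Ry(pitch) Rx(roll)).
In Python, from workcell import env gives the robot as it stands. The module is installed in compiled form; this text tells all that it offers.
- The arm moves only by the tool jog_arm, never from a script. Its argument "deltas" is a list that holds one entry, the list of rows, each a list of 5 numbers: the shift along the tool's x, y, z in m, then the turn about the tool's z in degrees, then the finger opening in m, from 0 to 0.0912. A call has 1 to 20 rows; each row is the pose to reach, as a shift and turn from the pose commanded when the call began, along the tool's axes at that moment; what a row does not reach only later rows make up. A row lasts 1/12 s, in which the tool goes at most 41.7 mm and 7.16 degrees, less where a joint would pass 70% of its speed; a pose out of reach is approached as far as the arm can. A call with a gripper value outside its range is refused whole. The fingers move at their own pace and stop on an object; "grip_force" is the grip in N (left out, the last holds). Time passes only in rows, so rows that repeat a pose let the fingers close. It gives the time, the measured TCP pose, the force and the opening at its end, in the units of the state.
- env.state(): the state, without advancing time (a new reading comes with each control period).
- env.grab_frame(name): name is "side" or "top"; returns the picture (420x560x3 uint8, red, green, blue); there is no depth.
- env.camera_params(name): a dict with "fx", "fy", "cx", "cy" (pixels), "k1" (the pictures are not rectified: a ray, as slopes to the right and down, at radius r is drawn at 1 + k1 r^2 times it, then the intrinsics apply), "xyz" and "orientation" of the camera in the world. Camera axes: x right, y down, z forward; pixel columns grow to the right and rows downward; lengths in mm; the calibration is good to about 2 mm. A picture is of the moment at which its call begins. camera_params takes no time and is no camera call.
- env.job_done(): hands the job in, once; it reports no verdict.
Trained networks look in the newest picture that a camera, given by its name, has taken for a name from the list of things; names that differ only in an ending like _2 or _b are one class to them, and where a whole thing is asked for, a point or a joint stands for the part that bears it (a point fixed in the world has none). Each returns a list of dicts, best first, with "conf" (0 to 1); they miss things now and then, are a little off and sometimes report something else, mostly with a low value. They report only what shows in the picture. A call takes as long as a camera call. They do not tell look-alikes from the thing itself.
- env.look_for(camera, label): "xyz" ([x, y, z] in mm, in world coordinates, good to about 4 mm: the middle of the surface that is visible of it).
The state is a dict: "time_s": time; "qpos": joint angles; "qvel": joint speeds; "effort": joint torques, N m; "ee_pos": TCP position; "ee_rot": TCP orientation; "force": force on the tool from outside, world axes, zero at the start; "torque": the same for the moment, N m; "gripper_width": finger opening in mm.
Only numpy, scipy, OpenCV 4.12 (cv2) and the standard library are available. Lean on these libraries where they do the work, as an engineer would, in place of code of your own. Each camera call takes 0.05 s, during which the arm holds its last target.

### The job

On the felt display board a brass hose-pipe section lies on its side, next to a white tape line. Push its top sideways with the fingertips to roll it along the felt until it lies lengthwise right over the line, inside the line's length, and leave it at rest there. Do not pick it up, drag it without rolling or push below its mid-height, and leave the other fittings where they are.

Things in the scene. Friction and masses are not known exactly. Their poses are not given: they have to be found in the camera images.
- line (a point): Middle of the white tape line, on the felt surface (12 mm above the table); the line, 200 x 8 mm, runs along this x axis; z is up. It is centred on a fixed grey felt board, 240 mm along x, 360 mm along y, 12 mm thick. The pipe starts 70 to 95 mm to one side of the line (+y or -y), nearly parallel to it; the coupling stands on the other side.
- pipe_center (a point): Centre of the brass pipe: smooth cylinder, 50 mm across, 140 mm long, 0.35 to 0.65 kg, steel bands at the ends. Its centre is 37 mm, its top 62 mm above the table. x: long axis; y, z turn as it rolls (z up at start). Pressed lightly on top it rolls without slip half as far as the fingertip, which so runs ahead of it: several strokes needed. The felt stops it soon once let go.
- coupling: Bystander: open brass hose coupling ring, 60 mm across, 36 mm high, standing on the felt on the far side of the line from the pipe, 70 to 95 mm from the line. Origin at the centre of its underside.
- nozzle: Bystander: tapered brass hose nozzle, 60 mm across at the foot and 116 mm high, standing on the table to the left of the board. Origin at the centre of its underside.
- spanner: Bystander: steel spanner, 200 mm long, lying on the table to the right of the board. Origin on its underside near the middle, x along its length.
Not all that is in view belongs to the job. Leave any green look-alike of the part that bears pipe_center alone.

How it is judged:
By the outcome, as a careful person would: the job done as asked, in the order asked, and still so for the second after the job is handed in, with the robot touching nothing.
It also fails if it takes over 64 s, if anything falls off the work surface, if the arm or the gripper's body presses on something with over 40 N, if the wrist force passes 120 N, or if a joint passes its speed limit or range.

## Working session

There is one attempt and no reset: what is moved stays moved. The work goes in short steps, Python scripts to look and compute and a tool call to move; the robot and the scene stay as the last step left them, time stands still between calls to the robot, and variables do not carry over. Pictures are saved under pics/ and viewed, and the job is handed in when it is done.

Besides the shell and the picture viewer there is one more tool, called after "Emit:" as name(argument=value, ...) on one line, values as JSON. jog_arm: Moves the arm, as the interface text tells. Its arguments: {"type":"object","properties":{"deltas":{"type":"array"},"grip_force":{"type":"number"}},"required":["deltas"]}

```bash
mkdir -p pics; python3 - <<'E'
from workcell import env
import cv2
for n in("side","top"):
    cv2.imwrite(f"pics/{n}0.png",env.grab_frame(n)[:,:,::-1]); print(n,env.camera_params(n))
    for l in("line","pipe_center","coupling","nozzle","spanner"):
        print(l,[([round(v) for v in d["xyz"]],round(d["conf"],2)) for d in env.look_for(n,l)])
print(env.nose_length,env.state())
E
```

```text
side {'fx': 417.0049302404694, 'fy': 417.0049302404694, 'cx': 278.2292555372428, 'cy': 211.90655482346781, 'k1': -0.01622689093945654, 'xyz': array([ 535.57012012, -749.01165841,  846.39744429]), 'orientation': array([-136.19820241,    0.74733329,   -3.25452563])}
line [([573, -104, 15], 0.58)]
pipe_center [([565, -173, 58], 0.86), ([332, -178, 44], 0.73)]
coupling [([570, -10, 34], 0.64)]
nozzle [([433, 414, 47], 0.84)]
spanner [([484, -445, 7], 0.66)]
top {'fx': 539.8961983104678, 'fy': 539.8961983104678, 'cx': 283.1205637793247, 'cy': 219.1581061993071, 'k1': -0.03204334046881315, 'xyz': array([ 466.41945684,  -11.03824191, 1414.49553223]), 'orientation': array([-175.25277684,   -0.34860155,  -88.52451051])}
line [([575, -66, 8], 0.66)]
pipe_center [([327, -157, 51], 0.92), ([563, -156, 60], 0.72)]
coupling []
nozzle [([432, 415, 56], 0.62)]
spanner [([487, -444, 6], 0.69)]
17.0 {'time_s': 0.6, 'qpos': array([ 6.54882934e+01,  1.83099930e+01,  8.96389977e+01, -2.21674085e-04,
        7.20413489e+01, -1.14635196e+00]), 'qvel': array([-0.00302034, -0.02683605, -0.01372952,  0.00343696, -0.04273168,
        0.02007344]), 'effort': array([ 1.88413964e-03, -4.12112725e+01, -2.32135284e+01,  7.30049936e-02,
        3.78150120e-02, -1.37006592e-05]), 'ee_pos': array([228.05636823, 527.86928221, 230.99507813]), 'ee_rot': array([1.79990346e+02, 4.04111216e-04, 1.56634714e+02]), 'force': array([0.04690677, 0.14767522, 0.5713801 ]), 'torque': array([-0.01774008, -0.05481922, -0.02717518]), 'gripper_width': 90.80027163580667}
```

View pics/side0.png

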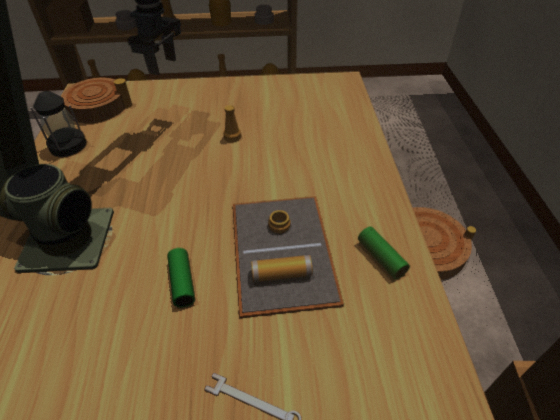

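View pics/top0.png

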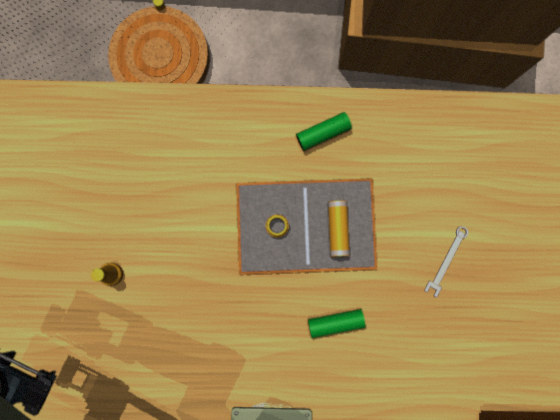

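Candidates in the top view are the brass pipe at (339,229) on the felt and the green look-alikes at (336,323) and (324,131). The brass one with steel end bands, beside the line, fits the description. I'll confirm it in a crop and measure it.

```bash
cat > h.py <<'E'
import numpy as np, cv2
from scipy.spatial.transform import Rotation as R
from workcell import env
def ray(n,uv):
    p=env.camera_params(n); uv=np.atleast_2d(uv).astype(float)
    K=np.array([[p['fx'],0,p['cx']],[0,p['fy'],p['cy']],[0,0,1]])
    d=cv2.undistortPoints(uv[:,None],K,np.array([p['k1'],0,0,0.]))[:,0]
    d=np.c_[d,np.ones(len(d))]@R.from_euler('xyz',p['orientation'],degrees=True).as_matrix().T
    return np.array(p['xyz']),d
def onz(n,uv,z):
    o,d=ray(n,uv); return o+d*((z-o[2])/d[:,2])[:,None]
def proj(n,P):
    p=env.camera_params(n); P=np.atleast_2d(P)
    K=np.array([[p['fx'],0,p['cx']],[0,p['fy'],p['cy']],[0,0,1]])
    Rm=R.from_euler('xyz',p['orientation'],degrees=True).as_matrix()
    rv=cv2.Rodrigues(Rm.T)[0]; t=-Rm.T@p['xyz']
    return cv2.projectPoints(P.astype(float),rv,t,K,np.array([p['k1'],0,0,0.]))[0][:,0]
def crop(n,im,x0,y0,x1,y1,s,f):
    cv2.imwrite(f,cv2.resize(im[y0:y1,x0:x1,::-1],None,fx=s,fy=s,interpolation=cv2.INTER_CUBIC))
E
python3 - <<'E'
from h import *
t=env.grab_frame("top"); s=env.grab_frame("side")
np.save('t0.npy',t);np.save('s0.npy',s)
crop("top",t,230,170,385,285,5,"pics/tc.png"); crop("side",s,225,190,345,320,4.6,"pics/sc.png")
print(proj("top",[[575,-66,12]]))
E
```

```text
[[302.00260088 222.74051974]]
```

View pics/tc.png

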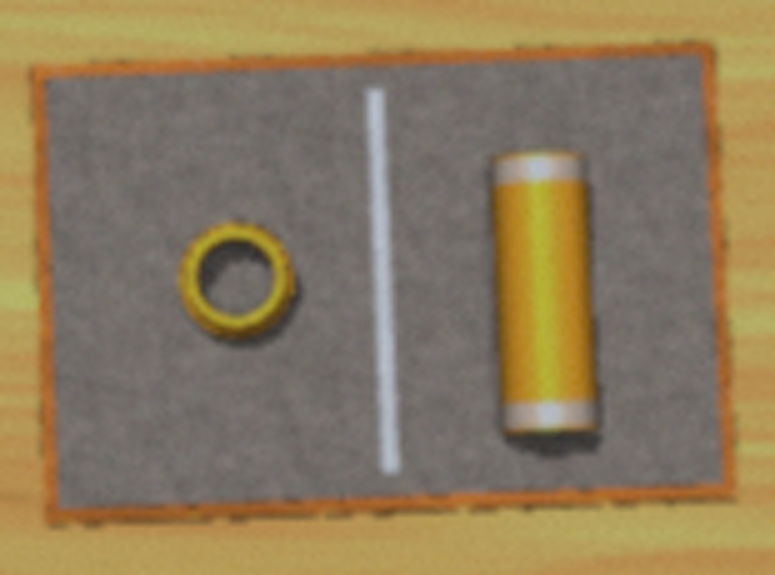

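View pics/sc.png

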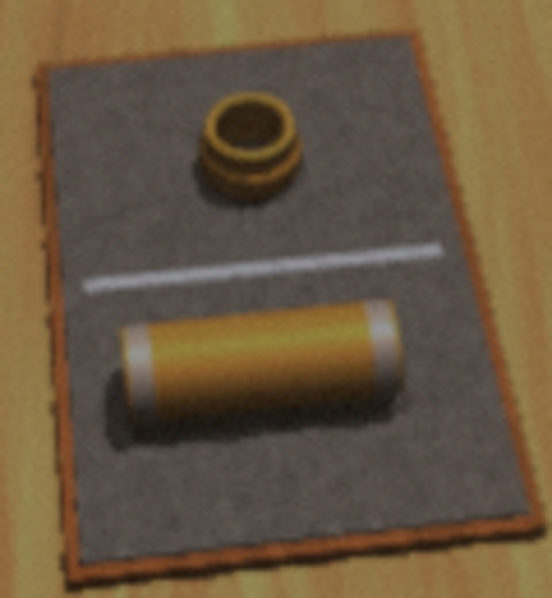

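```bash
cat >> h.py <<'E'
from scipy.optimize import least_squares
def cyl(x,y,a,zc=37.,r=25.,L=140.):
    th=np.linspace(0,2*np.pi,48,endpoint=False); c,s=np.cos(np.radians(a)),np.sin(np.radians(a)); P=[]
    for e in(-L/2,L/2):
        yy=r*np.cos(th); P.append(np.c_[x+c*e-s*yy,y+s*e+c*yy,zc+r*np.sin(th)])
    return np.vstack(P)
def hullmask(n,p,S=4):
    uv=proj(n,cyl(*p)); h=cv2.convexHull(((uv+.5)*S).astype(np.float32)).astype(np.int32)
    m=np.zeros((420*S,560*S),np.float32); cv2.fillConvexPoly(m,h,1); return cv2.resize(m,(560,420),interpolation=cv2.INTER_AREA)
def moms(m):
    v=cv2.moments(m.astype(np.float32)); A=v['m00']; 
    return np.array([v['m10']/A,v['m01']/A]), .5*np.degrees(np.arctan2(2*v['mu11'],v['mu20']-v['mu02'])),A
def line(n,im,roi):
    x0,y0,x1,y1=roi; g=np.zeros(im.shape[:2],bool); g[y0:y1,x0:x1]=1
    f=im.astype(int); m=(f.min(2)>THR[n])&g
    nn,lab,st,_=cv2.connectedComponentsWithStats(m.astype(np.uint8)); 
    return [(lab==k) for k in range(1,nn) if st[k,4]>25]
THR={'top':140,'side':110}
def pipemask(n,im,roi):
    # yellow (saturated) pixels; convex hull joined with bright bands
    x0,y0,x1,y1=roi; g=np.zeros(im.shape[:2],bool); g[y0:y1,x0:x1]=1
    f=im.astype(int); m=((f[...,0]-f[...,2]>45)|(f.min(2)>THR[n]-20))&g
    m=cv2.morphologyEx(m.astype(np.uint8),cv2.MORPH_OPEN,np.ones((3,3),np.uint8))
    nn,lab,st,_=cv2.connectedComponentsWithStats(m); k=1+np.argmax(st[1:,4]); return (lab==k)
def fitpipe(n,im,roi,p0):
    m=pipemask(n,im,roi); c,a,A=moms(m)
    def res(p):
        c2,a2,A2=moms(hullmask(n,p)); return np.r_[c2-c,((a2-a+90)%180-90)]
    r=least_squares(res,p0,diff_step=[2e-3,1e-2,.3],x_scale=[10,10,1.])
    h=hullmask(n,r.x); return r.x,A,h.sum(),r.cost
E
python3 - <<'E'
from h import *
t=np.load('t0.npy');s=np.load('s0.npy')
for n,im,roi,rl in(("top",t,(322,192,360,265),(298,180,315,272)),("side",s,(245,254,320,285),(235,235,330,256))):
    print(n,fitpipe(n,im,roi,[565.,-158.,2.]))
    for m in line(n,im,rl):
        v,u=np.nonzero(m); P=onz(n,np.c_[u,v],12)[:,:2]; c=P.mean(0); w,V=np.linalg.eigh(np.cov((P-c).T)); d=V[:,1]*np.sign(V[0,1]); q=(P-c)@d
        print(len(u),c,np.degrees(np.arctan2(d[1],d[0])),q.min(),q.max())
# board corners (top crop px, side crop px)
tc=np.array([[38,70],[712,47],[732,495],[52,517]]);print(onz("top",(tc+.5)/5-.5+[230,170],12).round())
sc=np.array([[43,65],[416,37],[543,530],[72,583]]);print(onz("side",(sc+.5)/4.6-.5+[225,190],12).round())
print(onz("top",(np.array([[238,280]])+.5)/5-.5+[230,170],48).round())
E
```

```text
top (array([ 562.32227098, -158.38546118,    3.42636682]), 994.0, np.float32(1109.875), np.float64(0.002863943857483463))
277 [567.16456362 -76.72478236] 3.690026434423726 -99.17856871746302 99.6218003238088
side (array([ 565.09164974, -151.50413034,    3.76001812]), 937.0, np.float32(1269.1875), np.float64(0.0004337480771440829))
209 [572.18154912 -76.85508375] 3.436534956854599 -99.70436056474423 99.67332219082844
[[ 673.  106.   12.]
 [ 695. -247.   12.]
 [ 461. -261.   12.]
 [ 441.   91.   12.]]
[[ 447.   91.   12.]
 [ 678.  100.   12.]
 [ 700. -253.   12.]
 [ 467. -267.   12.]]
[[563.  -2.  48.]]
```

The crop confirms the brass pipe, with its steel end bands, at top (339,229). It lies 81 mm on the -y side of the line at 3.4°, and the line is at 3.55°. I'll align the open jaws along the pipe so that both fingertips press on top, and roll towards +y.

Emit:
jog_arm(deltas=[[[-0.029,-0.025,0,3.2,0.09],[-0.058,-0.05,0,6.3,0.09],[-0.088,-0.076,0,9.5,0.09],[-0.117,-0.101,0,12.6,0.09],[-0.146,-0.126,0,15.8,0.09],[-0.176,-0.152,0,18.9,0.09],[-0.205,-0.177,0,22.1,0.09],[-0.234,-0.202,0,25.2,0.09],[-0.263,-0.227,0,28.4,0.09],[-0.293,-0.253,0,31.5,0.09],[-0.322,-0.278,0,34.7,0.09],[-0.351,-0.303,0,37.9,0.09],[-0.38,-0.328,0,41.0,0.09],[-0.41,-0.354,0,44.2,0.09],[-0.439,-0.379,0,47.3,0.09],[-0.468,-0.404,0,50.5,0.09],[-0.497,-0.429,0,53.6,0.09],[-0.527,-0.455,0,56.8,0.09],[-0.556,-0.48,0,60.0,0.09],[-0.585,-0.505,0,63.1,0.09]]])

```text
time_s: 2.37
ee_pos: [565.3, -169.7, 231.0]
ee_rot: [180.0, -0.0, 93.3]
force: [0.4, 0.8, 0.4]
gripper_width: 89.7
```

Emit:
jog_arm(deltas=[[[0,0,0.02,0,0.09],[0,0,0.045,0,0.09],[0,0,0.07,0,0.09],[0,0,0.095,0,0.09],[0,0,0.11,0,0.09],[0,0,0.121,0,0.09],[0,0,0.121,0,0.09],[0,0,0.121,0,0.09]]])

```text
time_s: 3.03
ee_pos: [565.0, -167.8, 110.0]
ee_rot: [-180.0, -0.0, 93.5]
force: [0.6, -0.0, -0.1]
gripper_width: 90.1
```

Emit:
jog_arm(deltas=[[[0,0,0.015,0,0.09],[0,0,0.025,0,0.09],[0,0,0.029,0,0.09],[0,0,0.029,0,0.09]]])

```text
time_s: 3.37
ee_pos: [564.5, -167.6, 80.6]
ee_rot: [-179.9, -0.0, 93.5]
force: [0.2, -0.5, -0.5]
gripper_width: 90.3
```

```bash
python3 - <<'E'
from h import *
s=env.grab_frame("side"); t=env.grab_frame("top")
a=cv2.resize(s[150:320,200:370],(560,560),interpolation=cv2.INTER_CUBIC)
cv2.imwrite("pics/c1.png",a[:,:,::-1])
E
```

```text
(no output)
```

View pics/c1.png

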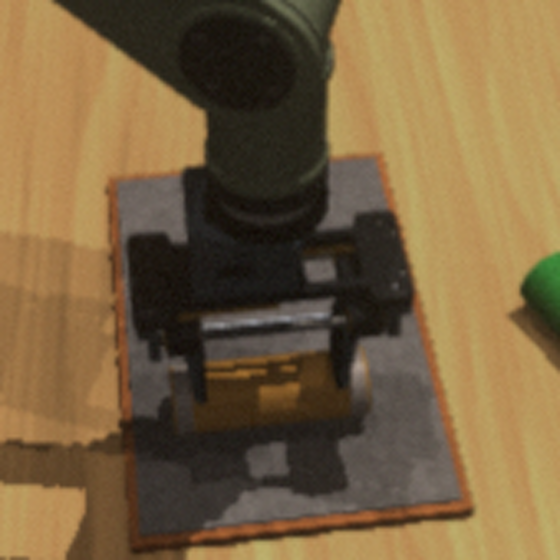

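The side crop shows both fingertips, at crop (198,395) and (342,385), sitting on top of the pipe just inside its bands. Next I'll press gently.

Emit:
jog_arm(deltas=[[[0,0,0.001,0,0.09],[0,0,0.002,0,0.09],[0,0,0.002,0,0.09]]])

```text
time_s: 3.72
ee_pos: [565.1, -167.8, 79.3]
ee_rot: [180.0, 0.0, 93.5]
force: [0.6, 1.0, 1.7]
gripper_width: 90.2
```

Emit:
jog_arm(deltas=[[[0,0,0.0005,0,0.09],[0,0,0.001,0,0.09],[0,0,0.001,0,0.09]]])

```text
time_s: 3.97
ee_pos: [565.1, -167.9, 79.1]
ee_rot: [179.9, 0.0, 93.5]
force: [-1.7, 0.8, 5.4]
gripper_width: 90.0
```

Emit:
jog_arm(deltas=[[[0.002,0,0,0,0.09],[0.005,0,0,0,0.09],[0.008,0,0,0,0.09],[0.011,0,0,0,0.09],[0.014,0,0,0,0.09],[0.017,0,0,0,0.09],[0.019,0,0,0,0.09],[0.02,0,0,0,0.09],[0.02,0,0,0,0.09]]])

```text
time_s: 4.72
ee_pos: [563.9, -147.7, 79.1]
ee_rot: [179.9, 0.0, 93.6]
force: [-0.9, 0.4, 6.8]
gripper_width: 89.7
```

```bash
python3 - <<'E'
from h import *
s=env.grab_frame("side"); 
a=cv2.resize(s[190:320,225:345],None,fx=4.6,fy=4.6,interpolation=cv2.INTER_CUBIC)
cv2.imwrite("pics/c2.png",a[:,:,::-1]); print(env.state()['force'])
E
```

```text
[-0.27778601  0.59529812  5.80679218]
```

View pics/c2.png

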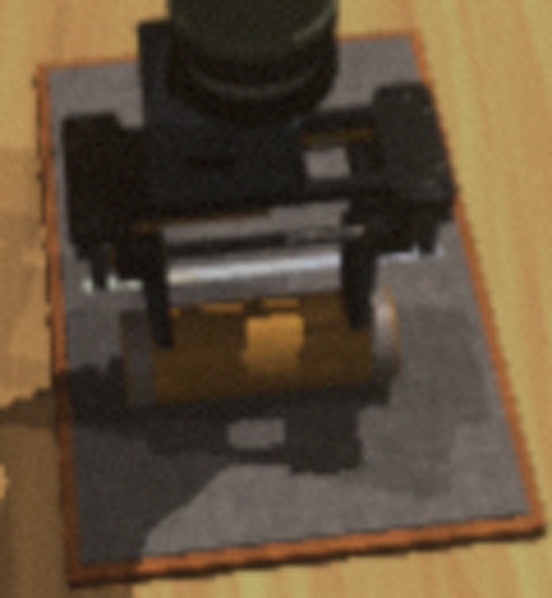

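Emit:
jog_arm(deltas=[[[0.002,0,0,0,0.09],[0.005,0,0,0,0.09],[0.008,0,0,0,0.09],[0.011,0,0,0,0.09],[0.014,0,0,0,0.09],[0.016,0,0,0,0.09],[0.016,0,0,0,0.09],[0.016,0,0,0,0.09],[0.016,0,-0.003,0,0.09],[0.016,0,-0.012,0,0.09],[0.005,0,-0.012,0,0.09],[-0.01,0,-0.012,0,0.09],[-0.025,0,-0.012,0,0.09],[-0.04,0,-0.012,0,0.09],[-0.055,0,-0.012,0,0.09],[-0.08,0,-0.04,0,0.09],[-0.11,0,-0.07,0,0.09],[-0.14,0,-0.1,0,0.09],[-0.16,0,-0.1,0,0.09]]])

```text
time_s: 6.35
ee_pos: [575.8, -312.9, 184.3]
ee_rot: [179.4, 0.4, 93.4]
force: [0.9, -1.7, 0.0]
gripper_width: 90.0
```

```bash
python3 - <<'E'
from h import *
s=env.grab_frame("side");t=env.grab_frame("top") 
a=cv2.resize(s[190:320,225:345],None,fx=3,fy=3,interpolation=cv2.INTER_CUBIC)
b=cv2.resize(t[170:285,230:385],None,fx=2.8,fy=3.3913,interpolation=cv2.INTER_CUBIC)
b=cv2.resize(b,(434,390))
cv2.imwrite("pics/c3.png",np.hstack([a,b])[:,:,::-1])
E
```

```text
(no output)
```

View pics/c3.png

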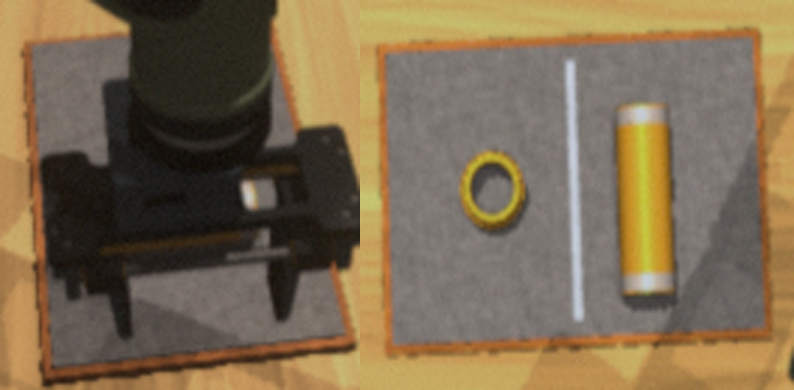

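```bash
cat > m.py <<'E'
from h import *
import sys
t=env.grab_frame("top"); np.save('t.npy',t)
y=float(sys.argv[1]); c=proj("top",[[563,y,40]])[0]
roi=(int(c[0]-14-2),int(c[1]-38),int(c[0]+17),int(c[1]+38))
x,A,h,cost=fitpipe("top",t,roi,[563.,y,3.5])
L=np.array([567.16,-76.72]); al=np.radians(3.6); n=np.array([-np.sin(al),np.cos(al)]);a=np.array([np.cos(al),np.sin(al)])
print("pipe",x,"A",A,h,"lat",(x[:2]-L)@n,"along",(x[:2]-L)@a)
E
python3 m.py -140
```

```text
pipe [ 560.46683776 -140.06716998    3.3881425 ] A 1033.0 1102.6875 lat -62.80190167946879 along -10.657556528291249
```

Emit:
jog_arm(deltas=[[[0.03,0,0,0,0.09],[0.065,0,0.01,0,0.09],[0.1,0,0.03,0,0.09],[0.13,0,0.05,0,0.09],[0.15,0,0.07,0,0.09],[0.157,0,0.08,0,0.09],[0.157,0,0.09,0,0.09],[0.157,0,0.096,0,0.09],[0.157,0,0.098,0,0.09],[0.157,0,0.099,0,0.09],[0.157,0,0.1,0,0.09],[0.157,0,0.1,0,0.09],[0.157,0,0.1,0,0.09]]])

```text
time_s: 7.58
ee_pos: [563.9, -152.0, 79.2]
ee_rot: [179.9, 0.0, 93.5]
force: [-3.0, 0.1, 5.8]
gripper_width: 89.9
```

Emit:
jog_arm(deltas=[[[0.002,0,0,0,0.09],[0.005,0,0,0,0.09],[0.008,0,0,0,0.09],[0.011,0,0,0,0.09],[0.014,0,0,0,0.09],[0.017,0,0,0,0.09],[0.02,0,0,0,0.09],[0.023,0,0,0,0.09],[0.026,0,0,0,0.09],[0.029,0,0,0,0.09],[0.032,0,0,0,0.09],[0.035,0,0,0,0.09],[0.038,0,0,0,0.09],[0.04,0,0,0,0.09],[0.042,0,0,0,0.09],[0.042,0,0,0,0.09],[0.042,0,0,0,0.09],[0.042,0,-0.003,0,0.09],[0.042,0,-0.015,0,0.09],[0.042,0,-0.02,0,0.09]]])

```text
time_s: 9.25
ee_pos: [562.4, -109.5, 99.3]
ee_rot: [179.8, 0.0, 93.5]
force: [0.3, -0.3, -0.8]
gripper_width: 90.2
```

Emit:
jog_arm(deltas=[[[-0.005,0,0,0,0.09],[-0.015,0,0,0,0.09],[-0.021,0,0,0,0.09],[-0.021,0,0.005,0,0.09],[-0.021,0,0.011,0,0.09],[-0.021,0,0.015,0,0.09],[-0.021,0,0.018,0,0.09],[-0.021,0,0.019,0,0.09],[-0.021,0,0.02,0,0.09],[-0.021,0,0.02,0,0.09],[-0.021,0,0.02,0,0.09]]])

```text
time_s: 10.17
ee_pos: [561.8, -129.6, 79.1]
ee_rot: [-179.9, 0.0, 93.6]
force: [-2.8, -0.0, 11.4]
gripper_width: 89.9
```

Emit:
jog_arm(deltas=[[[0.002,0,0,0,0.09],[0.005,0,0,0,0.09],[0.008,0,0,0,0.09],[0.011,0,0,0,0.09],[0.014,0,0,0,0.09],[0.017,0,0,0,0.09],[0.02,0,0,0,0.09],[0.023,0,0,0,0.09],[0.026,0,0,0,0.09],[0.029,0,0,0,0.09],[0.032,0,0,0,0.09],[0.035,0,0,0,0.09],[0.038,0,0,0,0.09],[0.04,0,0,0,0.09],[0.042,0,0,0,0.09],[0.042,0,0,0,0.09],[0.042,0,0,0,0.09],[0.042,0,-0.003,0,0.09],[0.042,0,-0.015,0,0.09],[0.042,0,-0.02,0,0.09]]])

```text
time_s: 11.83
ee_pos: [560.3, -87.7, 98.5]
ee_rot: [179.9, 0.0, 93.6]
force: [0.7, 0.4, 1.0]
gripper_width: 90.1
```

Emit:
jog_arm(deltas=[[[-0.02,0,-0.01,0,0.09],[-0.05,0,-0.03,0,0.09],[-0.08,0,-0.05,0,0.09],[-0.11,0,-0.07,0,0.09],[-0.14,0,-0.08,0,0.09],[-0.17,0,-0.08,0,0.09],[-0.2,0,-0.08,0,0.09],[-0.22,0,-0.08,0,0.09],[-0.22,0,-0.08,0,0.09]]])

```text
time_s: 12.58
ee_pos: [573.5, -311.4, 177.2]
ee_rot: [180.0, 0.1, 93.3]
force: [-0.3, -0.0, -0.3]
gripper_width: 89.8
```

```bash
python3 m.py -99; python3 - <<'E'
from h import *
t=np.load('t.npy');crop("top",t,230,170,385,285,4,"pics/c4.png")
E
```

```text
pipe [561.16668296 -95.69229925   5.7908797 ] A 1137.0 1099.375 lat -18.55853826053062 along -7.17277112828697
```

View pics/c4.png

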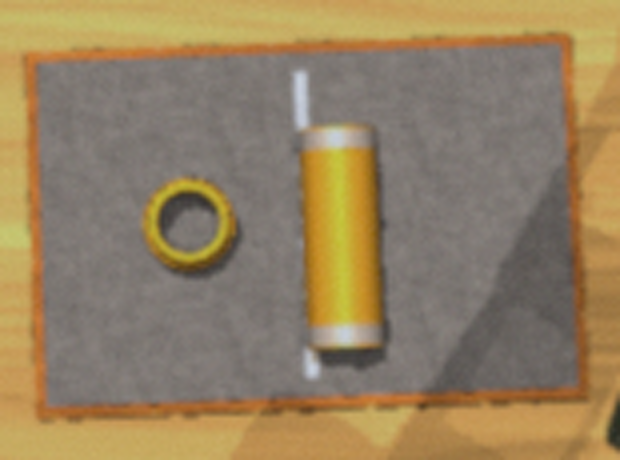

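```bash
cat > m2.py <<'E'
from h import *
import h
def ymask(n,im,roi):
    x0,y0,x1,y1=roi; g=np.zeros(im.shape[:2],bool); g[y0:y1,x0:x1]=1
    f=im.astype(int); m=((f[...,0]-f[...,2]>50)&g).astype(np.uint8)
    m=cv2.morphologyEx(m,cv2.MORPH_OPEN,np.ones((3,3),np.uint8))
    nn,lab,st,_=cv2.connectedComponentsWithStats(m); k=1+np.argmax(st[1:,4]); return lab==k
h.pipemask=ymask
oc=h.cyl
h.cyl=lambda x,y,a:oc(x,y,a,L=112.)
def meas(n,t,y,L):
    c=proj(n,[[561,y,40]])[0]
    dx,dy=(20,38) if n=="top" else (42,22)
    roi=tuple(int(v) for v in(c[0]-dx,c[1]-dy,c[0]+dx,c[1]+dy))
    x,A,hh,_=h.fitpipe(n,t,roi,[563.,y,3.5])
    L=np.array(L); al=np.radians(3.6); nn=np.array([-np.sin(al),np.cos(al)]);a=np.array([np.cos(al),np.sin(al)])
    print(n,x.round(2),"A",A,hh,"lat",((x[:2]-L)@nn).round(2),"along",((x[:2]-L)@a).round(2))
LT=[567.16,-76.72]; LS=[572.18,-76.86]
E
python3 - <<'E'
from m2 import *
meas("top",np.load('t0.npy'),-158,LT);meas("top",np.load('t.npy'),-98,LT)
E
```

```text
top [ 561.76 -158.24    3.44] A 848.0 893.0625 lat -81.02 along -10.51
top [557.72 -98.17   3.62] A 863.0 893.1875 lat -20.81 along -10.77
```

Emit:
jog_arm(deltas=[[[0.03,0,0,0,0.09],[0.065,0,0,0,0.09],[0.1,0,0.01,0,0.09],[0.135,0,0.03,0,0.09],[0.17,0,0.05,0,0.09],[0.19,0,0.07,0,0.09],[0.199,0,0.08,0,0.09],[0.199,0,0.09,0,0.09],[0.199,0,0.096,0,0.09],[0.199,0,0.098,0,0.09],[0.199,0,0.099,0,0.09],[0.199,0,0.1,0,0.09],[0.199,0,0.1,0,0.09],[0.199,0,0.1,0,0.09]]])

```text
time_s: 13.8
ee_pos: [561.4, -110.1, 79.1]
ee_rot: [179.9, 0.0, 93.5]
force: [-2.5, -0.7, 5.6]
gripper_width: 90.4
```

Emit:
jog_arm(deltas=[[[0.002,0,0,0,0.09],[0.005,0,0,0,0.09],[0.008,0,0,0,0.09],[0.011,0,0,0,0.09],[0.014,0,0,0,0.09],[0.017,0,0,0,0.09],[0.02,0,0,0,0.09],[0.023,0,0,0,0.09],[0.026,0,0,0,0.09],[0.029,0,0,0,0.09],[0.032,0,0,0,0.09],[0.035,0,0,0,0.09],[0.038,0,0,0,0.09],[0.04,0,0,0,0.09],[0.0415,0,0,0,0.09],[0.0415,0,0,0,0.09],[0.0415,0,0,0,0.09],[0.0415,0,-0.003,0,0.09],[0.0415,0,-0.015,0,0.09],[0.0415,0,-0.02,0,0.09]]])

```text
time_s: 15.47
ee_pos: [559.7, -68.1, 99.2]
ee_rot: [179.8, 0.0, 93.5]
force: [0.3, -0.0, 0.2]
gripper_width: 90.1
```

Emit:
jog_arm(deltas=[[[-0.01,0,-0.02,0,0.09],[-0.03,0,-0.05,0,0.09],[-0.06,0,-0.08,0,0.09],[-0.09,0,-0.11,0,0.09],[-0.12,0,-0.14,0,0.09],[-0.15,0,-0.16,0,0.09],[-0.18,0,-0.18,0,0.09],[-0.21,0,-0.18,0,0.09],[-0.24,0,-0.18,0,0.09],[-0.27,0,-0.18,0,0.09],[-0.3,0,-0.18,0,0.09],[-0.3,0,-0.18,0,0.09],[-0.3,0,-0.18,0,0.09]]])

```text
time_s: 16.55
ee_pos: [576.8, -368.6, 277.2]
ee_rot: [180.0, -0.0, 93.4]
force: [0.2, 0.8, 0.0]
gripper_width: 89.7
```

```bash
python3 - <<'E'
from m2 import *
t=env.grab_frame("top");s=env.grab_frame("side")
a=cv2.resize(s[190:320,225:345],None,fx=3,fy=3,interpolation=cv2.INTER_CUBIC)
b=cv2.resize(t[170:285,230:385],(434,322),interpolation=cv2.INTER_CUBIC)
b=np.vstack([b,np.zeros((68,434,3),np.uint8)])
cv2.imwrite("pics/c5.png",np.hstack([a,b])[:,:,::-1])
meas("top",t,-77,LT)
print(env.look_for("top","pipe_center"),env.look_for("top","coupling"))
t2=env.grab_frame("top");meas("top",t2,-77,LT)
E
```

```text
top [556.61 -76.98   3.65] A 852.0 888.25 lat 0.4 along -10.54
[{'xyz': [327.2, -160.2, 46.9], 'conf': 0.95}, {'xyz': [557.6, -79.7, 59.7], 'conf': 0.87}, {'xyz': [812.5, -120.7, 49.2], 'conf': 0.85}] []
top [556.54 -76.93   3.56] A 854.0 888.375 lat 0.45 along -10.61
```

View pics/c5.png

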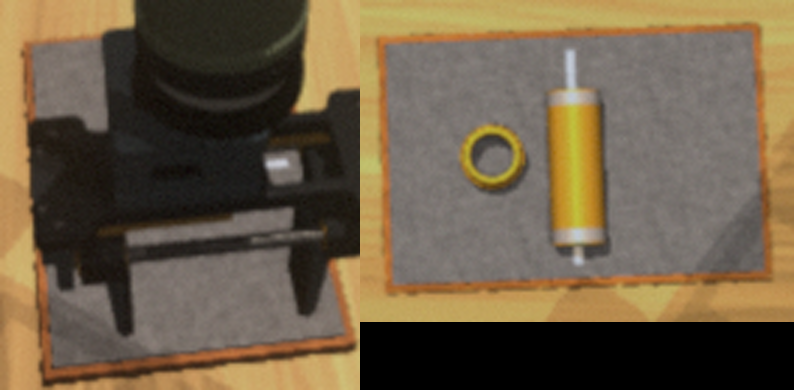

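The top crop shows the pipe over the line, with a line stub out at each end, at crop (570,70) and (579,256). I'll move the arm aside for an independent side view.

Emit:
jog_arm(deltas=[[[0,-0.03,0,0,0.09],[0,-0.06,0,0,0.09],[0,-0.09,0,0,0.09],[0,-0.12,0,0,0.09],[0,-0.15,0,0,0.09],[0,-0.18,0,0,0.09],[0,-0.21,0,0,0.09],[0,-0.23,0,0,0.09],[0,-0.23,0,0,0.09]]])

```text
time_s: 17.55
ee_pos: [344.4, -380.0, 278.8]
ee_rot: [-179.9, 0.0, 93.4]
force: [0.3, -0.1, -0.1]
gripper_width: 89.8
```

```bash
python3 - <<'E'
from m2 import *
t=env.grab_frame("top");s=env.grab_frame("side")
meas("top",t,-77,LT)
im=cv2.resize(s[190:320,225:345],None,fx=4.6,fy=4.6,interpolation=cv2.INTER_CUBIC)[:,:,::-1].copy()
import h
# overlay outline for lat=0 (side-camera line frame), along -10.6
a=np.radians(3.55);x=572.18-10.6*np.cos(a);y=-76.86-10.6*np.sin(a)
uv=proj("side",oc(x,y,3.55)); uv=(uv+.5-[225,190])*4.6
im2=im.copy();cv2.polylines(im2,[cv2.convexHull(uv.astype(np.float32)).astype(np.int32)],True,(255,0,255),1)
cv2.imwrite("pics/c6.png",im2)
E
```

```text
top [556.7  -76.99   3.54] A 851.0 888.6875 lat 0.38 along -10.46
```

View pics/c6.png

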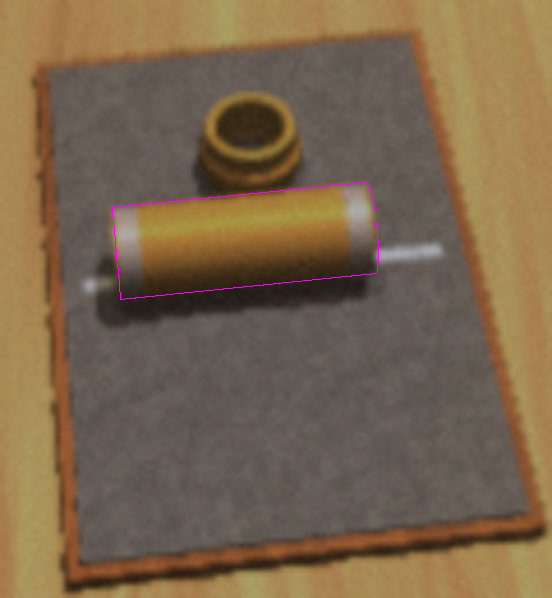

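The side view agrees: the outline predicted for "exactly over the line" fits the pipe, and the coupling at crop (250,145) hasn't moved. Handing in.

```bash
python3 -c "
from workcell import env
print(env.job_done(), env.state()['time_s'])"
```

```text
the job is handed in; nothing more can be done
the job is handed in; nothing more can be done
```

The brass pipe now lies lengthwise over the tape line, at rest, and the job is handed in at about 18 s of the 64 s allowed. I rolled it there in four light strokes with both fingertips on its top, pressing with about 5–11 N whenever I read the force.

- **Position:** the top camera put the pipe 0.4 mm to the side of the line, and three measurements agreed. It is parallel to the line within about 0.2° and 10.5 mm off its middle lengthwise. Both pipe ends lie within the line's length, with tape showing beyond each.
- **Rolling:** the pipe moved half as far as the fingertips after each measured stroke, so it rolled without slipping.
- **Side view:** the outline predicted for a pipe exactly over the line fitted the pipe in the picture. The two cameras disagree by 5 mm in x on where the line is, but this is along the line and does not matter.
- **Other fittings:** the coupling is where it started in both views. I did not re-measure the nozzle and spanner, but the arm's path kept away from them.
- **Checks that failed or disagreed:** one pipe measurement before the last stroke was off because the white line got into the colour mask; I redid it using only the brass colour. The network missed the coupling in the top view both times, so I judged it from the pictures.

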